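# Tip a roll-on bottle out of its tube and lay it in the long tray

## Robot

A 6-joint arm with a two-finger parallel gripper is mounted at the origin on the work surface. World frame = base frame: x ahead of the robot, y to its left, z up, the work surface at z = 0. Lengths are in m, angles in rad, forces in N, time in s.
With the tool pointing down it reaches from about 0.3 to 0.875 m from the base axis. Payload 6.4 kg.
Tool frame: the origin (TCP) lies midway between the tips of the shut fingers; the grasp point (between the pads) lies 19 mm behind it; x points along the fingers, y is the direction in which the jaws open and shut, and the axes are right-handed (so a half turn about x gives the same grasp; the last joint's range is limited). The gripper opens to 85 mm and grips with 20 to 120 N. Pads are 22 mm wide; open, the fingers measure 114 mm over their backs; the gripper's body (76 mm by 85 mm) begins 54 mm behind the grasp point. The pads swing forward as they close: fully open they stand 13 mm farther back than shut.
Start: joints at [-1.446, 0.181, 1.607, -0, 1.354, -0.206], TCP at [0.187, -0.544, 0.231] pointing down, gripper open.
Joint ranges: [-2.99, 2.99], [-0.89, 2.07], [0.3, 2.58], [-1.14, 4.28], [0, 2.63], [-3.12, 3.12]. Speed limits (rad/s): [2.57, 2.57, 3.01, 3.14, 3.14, 3.14].

## Interface

Orientations are given as a unit quaternion [w, x, y, z].
In Python, from bench import ctrl gives the robot as it stands.
- The arm moves only by the tool step_arm, never from a script. Its argument "motion" is a list of rows, each a list of 7 numbers: the shift along the tool's x, y, z in mm, then the turn, a rotation vector about the tool's x, y, z in degrees, then the closure in counts, from 0 (fully open) to 255 (shut). In form: [[tx, ty, tz, rx, ry, rz, hand], ...]. A call has 1 to 10 rows; each row is the pose to reach, as a shift and turn from the pose commanded when the call began, along the tool's axes at that moment; what a row does not reach only later rows make up. A row lasts 1/8 s, in which the tool goes at most 62.5 mm and 10.7 degrees, less where a joint would pass 70% of its speed; a pose out of reach is approached as far as the arm can. A call with a gripper value outside its range is refused whole. The fingers move at their own pace and stop on an object; the grip force is fixed at half the most. Time passes only in rows, so rows that repeat a pose let the fingers close. It gives the time, the measured TCP pose, the force and the opening at its end, in the units of the state.
- ctrl.get_obs(): the state, without advancing time (a new reading comes with each control period).
- ctrl.camera(name): name is "side" or "top"; returns (picture, depth): 480x640x3 uint8, red, green, blue; 480x640 float32, m along the optical axis (not along the pixel's ray), 0 where there is no reading.
- ctrl.camera_info(name): a dict with "fx", "fy", "cx", "cy" (pixels), "dist_coeffs" ([k1, k2, p1, p2, k3] as OpenCV has them; the pictures are not rectified), "T" (4x4, takes a point from camera to world coordinates). Camera axes: x right, y down, z forward; pixel columns grow to the right and rows downward; lengths in m; the calibration is good to about 2 mm. A picture is of the moment at which its call begins. camera_info takes no time and is no camera call.
- ctrl.hand_in(): hands the job in, once; it reports no verdict.
The state is a dict: "time_s": time; "q": joint angles; "dq": joint speeds; "joint_efforts": joint torques, N m; "eef_pos": TCP position; "eef_rot": TCP orientation; "wrist_force": force on the tool from outside, world axes, zero at the start; "torque": the same for the moment, N m; "opening": opening from 0.0 (shut) to 1.0 (fully open).
Only numpy, scipy, OpenCV 4.12 (cv2) and the standard library are available. Lean on these libraries where they do the work, as an engineer would, in place of code of your own. Each camera call takes 0.05 s, during which the arm holds its last target. There are 200 camera calls.

## Task

Tip the cardboard tube on its hinged stand fully mouth-down, so that the roll-on bottle inside slides out onto the wire cradle; then take the bottle by its exposed end, draw it out of the tube and gently lay it flat in the long narrow carton tray (not the square one).

Things in the scene. Friction and masses are not known exactly. Their poses are not given: they have to be found in the camera images.
- tube (a joint): tilt of the brown cardboard tube on its steel stand, rad: about 0 at the start (level), positive = mouth down, stop at 0.52 (30 deg). The stiff hinge stays where left; pressing down on top of the tube near the mouth with about 4 N turns it. Fixed hinge 145 mm above the table, 20 mm above the tube's axis, 50 mm behind the mouth, between two uprights 156 mm high, 70 mm over their outsides.
- tube_mouth (a point): centre of the tube's open mouth; moves with the tube: x points out along its axis, y along the hinge, z up square to it. Tube 49 mm outside, 44 inside, 135 long, closed behind. Two 4 mm smooth wires, 15 mm over both, run through it and 65 mm out past the mouth as an open cradle with an end stop. The bottle's axis lies 6 mm below the tube's; the stop's top is 9 mm above the bottle's underside.
- bottle_center (a point): middle of the roll-on bottle, glass with gold cap, a plain cylinder 22 mm in diameter, 92 mm long, 45 g; x along its length to the cap. It starts deep in the tube, cap to the mouth; when fully tipped it slides until the cap meets the stop, 65 mm out, leaving 27 mm in the tube. To take it out, raise it 10 to 15 mm square to the tube to clear the stop, then draw it along the tube 30 mm or more.
- long_tray: fixed long narrow open carton tray; origin at the centre of its underside, z up, long side along y. Outside 76 (x) by 160 (y) by 30 mm high, walls and floor 4 mm. A square tray of the same make, 112 mm wide, stands near: not that one.
Mind the look-alikes: they are no part of the job. Leave any pink look-alike of the part that bears tube alone.

How it is judged:
By the outcome, as a careful person would: the job done as asked, in the order asked, and still so for the second after the job is handed in, with the robot touching nothing.
It also fails if it takes over 45 s, if anything falls off the work surface, if the arm or the gripper's body presses on something with over 40 N, if the wrist force passes 120 N, or if a joint passes its speed limit or range.

## Working session

There is one attempt and no reset: what is moved stays moved. The work goes in short steps, Python scripts to look and compute and a tool call to move; the robot and the scene stay as the last step left them, time stands still between calls to the robot, and variables do not carry over. Pictures are saved under pics/ and viewed, about 8 in all and at most 12, crops included, and the job is handed in when it is done.

Besides the shell and the picture viewer there is one more tool, called after "Emit:" as a command line: name --pt "numbers of a row" for each row, then --argument value for the rest. step_arm: Moves the arm, as the interface text tells. Its arguments: {"type":"object","properties":{"motion":{"type":"array","items":{"type":"array","items":{"type":"number"}}}},"required":["motion"]}

```bash
mkdir -p pics; ls; cat > h.py <<'E'
import numpy as np, cv2
from bench import ctrl
from scipy.spatial.transform import Rotation as R
def cam(n):
    i=ctrl.camera_info(n); K=np.array([[i['fx'],0,i['cx']],[0,i['fy'],i['cy']],[0,0,1.]]); return K,np.array(i['dist_coeffs'],float),np.array(i['T'])
def pts(n,uv,d):
    K,D,T=cam(n); p=cv2.undistortPoints(np.array(uv,float).reshape(-1,1,2),K,D)[:,0]
    d=np.asarray(d).reshape(-1,1); c=np.hstack([p*d,d]); return c@T[:3,:3].T+T[:3,3]
def cloud(n,depth):
    v,u=np.mgrid[0:480,0:640]; return pts(n,np.stack([u,v],-1).reshape(-1,2),depth.reshape(-1)).reshape(480,640,3)
def proj(n,P):
    K,D,T=cam(n); Ti=np.linalg.inv(T); return cv2.projectPoints(np.array(P,float).reshape(-1,3),cv2.Rodrigues(Ti[:3,:3])[0],Ti[:3,3],K,D)[0][:,0]
def shot(n,tag):
    im,d=ctrl.camera(n); cv2.imwrite(f'pics/{tag}.png',im[:,:,::-1]); np.savez(f'{tag}.npz',im=im,d=d); return im,d
E
python3 - <<'E'
from h import *
for n in ('top','side'):
    im,d=shot(n,n+'0'); print(n,np.round(cam(n)[2],3).tolist(),(d>0).mean())
print(ctrl.get_obs())
E
```

```text
pics
top [[0.012, -0.985, 0.173, 0.383], [-1.0, -0.015, -0.016, 0.098], [0.019, -0.173, -0.985, 1.067], [0.0, 0.0, 0.0, 1.0]] 0.996025390625
side [[1.0, 0.004, 0.012, 0.519], [-0.009, -0.496, 0.868, -0.915], [0.009, -0.868, -0.496, 0.698], [0.0, 0.0, 0.0, 1.0]] 0.9960872395833333
{'time_s': 0.1, 'q': array([-1.44629057e+00,  1.81445478e-01,  1.60789153e+00, -4.23709675e-05,
        1.35379220e+00, -2.06262559e-01]), 'dq': array([ 0.00013881,  0.00091649, -0.00441583, -0.00186989, -0.00056789,
        0.0010308 ]), 'joint_efforts': array([ 2.17313159e-04, -4.45879269e+01, -3.52239418e+01, -3.75064301e-04,
        4.10824228e-03,  1.97744788e-05]), 'eef_pos': array([ 0.18670507, -0.54332953,  0.23049416]), 'eef_rot': array([ 0.11587164,  0.69746529,  0.11695844, -0.69745011]), 'wrist_force': array([ 0.70242009, -0.61759999,  1.03462012]), 'torque': array([-0.04106118,  0.03158819,  0.01651316]), 'opening': 0.9986543756622075}
```

View pics/top0.png

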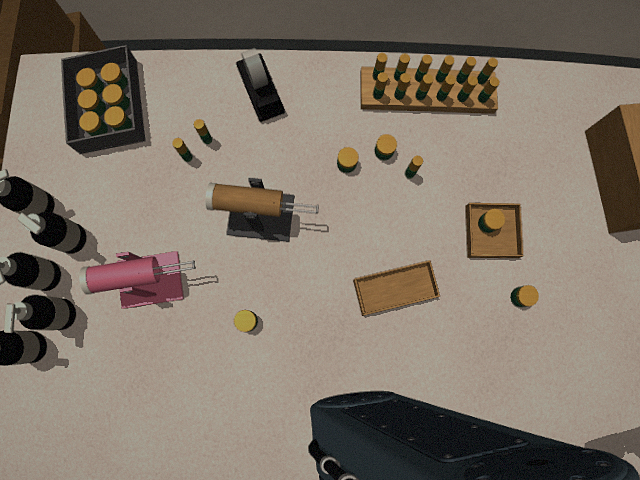

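View pics/side0.png

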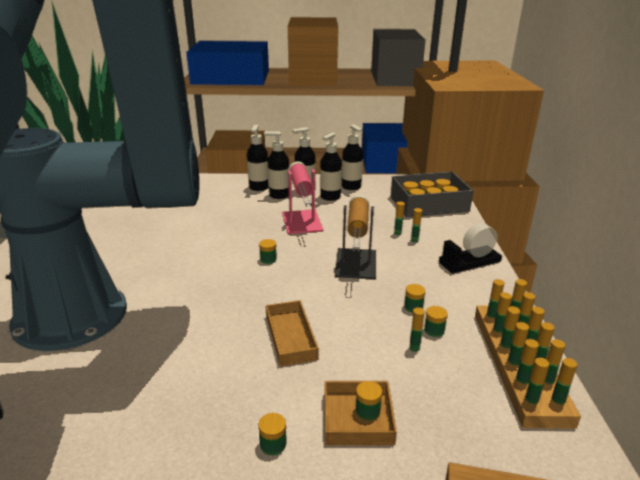

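Top view: the brown tube on the dark stand is at (248,199), with its mouth and wires to the right at about (283,203). The pink look-alike is at (125,275). The trays are a long one at (397,288) and a square one at (494,231). The tube to use is the brown one on the steel stand, and the tray is the long narrow one. I'll confirm both in a crop and measure.

```bash
python3 - <<'E'
from h import *
t=np.load('top0.npz'); im,d=t['im'],t['d']; C=cloud('top',d)
hsv=cv2.cvtColor(im,cv2.COLOR_RGB2HSV); H,S,V=[hsv[...,i].astype(int) for i in range(3)]
def roi(m,x0,y0,x1,y1):
    z=np.zeros_like(m); z[y0:y1,x0:x1]=m[y0:y1,x0:x1]; return z
m=roi((H>5)&(H<22)&(S>100)&(C[...,2]>.11)&(C[...,2]<.2),195,165,330,245)
P=C[m]; print('tube',len(P),P.mean(0),P[:,2].min(),P[:,2].max())
r=cv2.minAreaRect((P[:,:2]*1000).astype(np.float32)); print('tube rect mm',r)
box=cv2.boxPoints(r); print(box.round(1).tolist())
# ridge heights along axis
g=P[:,:2]-P[:,:2].mean(0); ax=np.linalg.svd(g,full_matrices=False)[2][0]; 
if ax[1]>0: ax=-ax
s=g@ax; print('axis',ax)
for a in np.arange(s.min(),s.max(),.02):
    q=P[(s>=a)&(s<a+.02)]; print(round(a,3),len(q),np.percentile(q[:,2],[50,90,98]).round(4),((q[:,:2]-P[:,:2].mean(0))@np.array([-ax[1],ax[0]])).min().round(4),((q[:,:2]-P[:,:2].mean(0))@np.array([-ax[1],ax[0]])).max().round(4))
m=roi((H>5)&(H<25)&(S>90)&(C[...,2]>.02)&(C[...,2]<.05),340,250,450,325)
P=C[m];r=cv2.minAreaRect((P[:,:2]*1000).astype(np.float32)); print('tray',len(P),r,cv2.boxPoints(r).round(1).tolist(),np.median(P[:,2]))
s=np.load('side0.npz')['im']
a=cv2.resize(im[160:320,190:450],None,fx=2.3,fy=2.3,interpolation=cv2.INTER_CUBIC)
b=cv2.resize(s[170:380,250:420],None,fx=1.2*1.46,fy=368/210,interpolation=cv2.INTER_CUBIC)[:368,:200*1]
b=cv2.resize(s[185:285,320:395],(200*1,368*200//(200)*100//138),interpolation=cv2.INTER_CUBIC)
o=np.zeros((368,800,3),np.uint8); o[:a.shape[0],:a.shape[1]]=a; o[:b.shape[0],598:598+b.shape[1]]=b
cv2.imwrite('pics/crop1.png',o[:,:,::-1])
E
```

```text
tube 1744 [0.61260174 0.22144754 0.14346951] 0.11023112615868969 0.15641348041556669
tube rect mm ((614.1072387695312, 221.939208984375), (124.0413818359375, 62.925758361816406), 84.44206237792969)
[[576.7999877929688, 163.3000030517578], [639.4000244140625, 157.1999969482422], [651.4000244140625, 280.6000061035156], [588.7999877929688, 286.70001220703125]]
axis [-0.08969738 -0.99596907]
-0.063 275 [0.1453 0.1494 0.1516] -0.0207 0.0268
-0.043 278 [0.1453 0.1495 0.1507] -0.021 0.0272
-0.023 282 [0.1456 0.1498 0.1514] -0.0213 0.027
-0.003 278 [0.1455 0.1499 0.1513] -0.0266 0.0329
0.017 285 [0.1457 0.1497 0.1511] -0.0302 0.0327
0.037 275 [0.1456 0.1501 0.1518] -0.0203 0.0259
0.057 71 [0.1452 0.1503 0.1513] -0.0193 0.0265
tray 479 ((466.18060302734375, -68.76716613769531), (75.67084503173828, 159.49673461914062), 14.249337196350098) [[409.8999938964844, -0.800000011920929], [449.1000061035156, -155.39999389648438], [522.5, -136.6999969482422], [483.20001220703125, 17.799999237060547]] 0.029093934343850547
```

View pics/crop1.png

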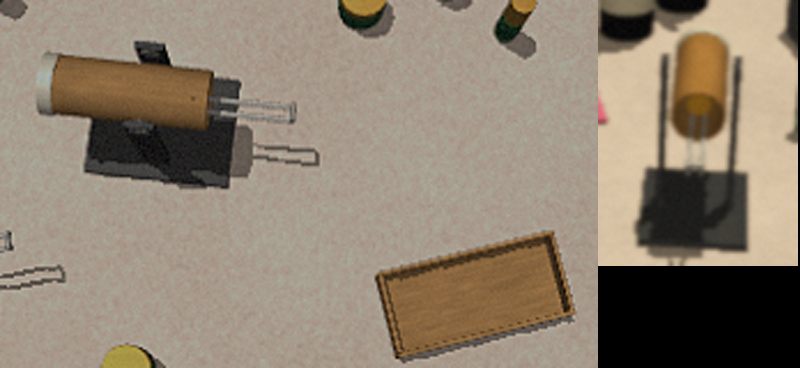

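Confirmed: the brown tube's mouth faces −y, toward the tray side, and the long narrow tray is clear. Next I'll work out the approach.

```bash
cat >> h.py <<'E'
ax=np.array([-0.092,-0.996,0]); ax/=np.linalg.norm(ax); Z=np.array([0,0,1.]); n=np.cross(Z,ax)
mouth=np.array([.610,.160,.125]); hinge=mouth-.05*ax+[0,0,.02]
def tool(fwd,jaw): # tool x=fwd, y=jaw
    return R.from_matrix(np.stack([fwd,jaw,np.cross(fwd,jaw)],1))
def tilt(th): # d, up
    return np.cos(th)*ax-np.sin(th)*Z, np.sin(th)*ax+np.cos(th)*Z
def tp(th,a,z): # point in hinge frame
    d,u=tilt(th); return hinge+a*d+z*u
def go(p,r,o=None):
    o=o or ctrl.get_obs(); q=o['eef_rot']; r0=R.from_quat([*q[1:],q[0]])
    print('t',o['time_s'],'pos',np.round(o['eef_pos'],4),'F',np.round(o['wrist_force'],1),'q6',round(o['q'][5],2))
    print(' move mm',np.round(1000*r0.inv().apply(np.asarray(p)-o['eef_pos']),1),'deg',np.round((r0.inv()*r).as_rotvec(degrees=True),1),'target',np.round(p,4))
E
python3 - <<'E'
from h import *
C=cloud('top',np.load('top0.npz')['d']); print('mouth px',proj('top',[mouth,hinge,tp(0,.115,-.026)]).round(0).tolist(), proj('side',[mouth]).round())
for s in (1,-1):
    go(tp(0,.046,.0)*[1,1,0]+[0,0,.2],tool(-Z,s*n))
E
```

```text
mouth px [[281.0, 204.0], [253.0, 198.0], [316.0, 208.0]] [[355. 229.]]
t 0.1 pos [ 0.1867 -0.5433  0.2305] F [ 0.7 -0.6  1. ] q6 -0.21
 move mm [  31.5 -531.3 -630.4] deg [-65.8  -0.1   0.1] target [0.6104 0.164  0.2   ]
t 0.1 pos [ 0.1867 -0.5433  0.2305] F [ 0.7 -0.6  1. ] q6 -0.21
 move mm [  31.5 -531.3 -630.4] deg [1.142e+02 1.000e-01 1.000e-01] target [0.6104 0.164  0.2   ]
```

Emit:
step_arm --pt "0 -53 -63 -6.6 0 0 255" --pt "0 -106 -126 -13.2 0 0 255" --pt "0 -160 -190 -20 0 0 255" --pt "0 -213 -252 -26 0 0 255" --pt "0 -266 -315 -33 0 0 255" --pt "0 -320 -378 -40 0 0 255" --pt "0 -372 -441 -46 0 0 255" --pt "0 -425 -504 -53 0 0 255" --pt "0 -478 -567 -60 0 0 255" --pt "0 -531 -630 -66 0 0 255"

```text
time_s: 1.35
eef_pos: [0.5084, -0.0055, 0.2312]
eef_rot: [-0.479, -0.521, -0.478, 0.521]
wrist_force: [1.4, -0.7, 1.2]
opening: 0.001
```

Emit:
step_arm --pt "0 0 0 0 0 0 255" --pt "0 0 0 0 0 0 255" --pt "0 0 0 0 0 0 255" --pt "0 0 0 0 0 0 255" --pt "0 0 0 0 0 0 255" --pt "0 0 0 0 0 0 255"

```text
time_s: 2.1
eef_pos: [0.5077, -0.008, 0.2314]
eef_rot: [0.477, 0.522, 0.477, -0.522]
wrist_force: [0.3, -0.2, 0.3]
opening: 0.004
```

```bash
python3 - <<'E'
from h import *
go(tp(0,.046,.0)*[1,1,0]+[0,0,.152],tool(-Z,n))
E
```

```text
t 2.1 pos [ 0.5077 -0.008   0.2314] F [ 0.3 -0.2  0.3] q6 -0.16
 move mm [  79.4   87.  -180.4] deg [ 0.2  0.  -0. ] target [0.6104 0.164  0.152 ]
```

Emit:
step_arm --pt "0 29 -60 0 0 0 255" --pt "0 58 -120 0 0 0 255" --pt "0 87 -180 0 0 0 255" --pt "0 87 -180 0 0 0 255" --pt "35 87 -180 0 0 0 255" --pt "60 87 -180 0 0 0 255" --pt "70 87 -180 0 0 0 255" --pt "72 87 -180 0 0 0 255" --pt "72 87 -180 0 0 0 255" --pt "72 87 -180 0 0 0 255"

```text
time_s: 3.35
eef_pos: [0.611, 0.164, 0.1606]
eef_rot: [0.478, 0.522, 0.477, -0.521]
wrist_force: [0.5, -0.0, -0.7]
opening: -0.001
```

```bash
python3 - <<'E'
from h import *
go(tp(0,.046,.0)*[1,1,0]+[0,0,.152],tool(-Z,n))
a,_=shot('side','s1'); b,_=shot('top','t1')
o=np.hstack([cv2.resize(a[150:310,290:430],(400,457),interpolation=3),cv2.resize(b[150:310,210:350],(400,457),interpolation=3)])
cv2.imwrite('pics/c1.png',o[:,:,::-1])
E
```

```text
t 3.35 pos [0.611  0.164  0.1606] F [ 0.5 -0.  -0.7] q6 0.16
 move mm [ 8.6 -0.7  0.1] deg [ 0.2 -0.  -0.1] target [0.6104 0.164  0.152 ]
```

View pics/c1.png

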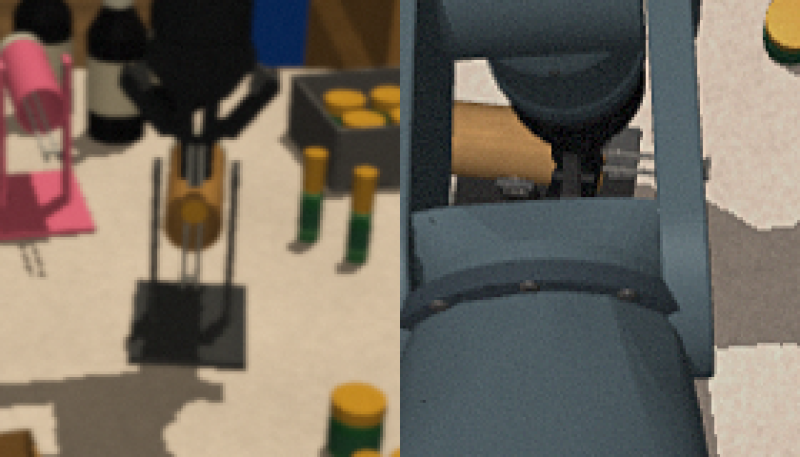

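The closed fingers are centred on the tube just behind the mouth: in the crop, at (190,160) in the side half and (570,170) in the top half. Now I'll press down.

Emit:
step_arm --pt "6 0 0 0 0 0 255" --pt "10 0 0 0 0 0 255" --pt "13 0 0 0 0 0 255" --pt "16 0 0 0 0 0 255" --pt "19 0 0 0 0 0 255" --pt "22 0 0 0 0 0 255" --pt "24 0 0 0 0 0 255" --pt "26 0 0 0 0 0 255" --pt "28 0 0 0 0 0 255" --pt "28 0 0 0 0 0 255"

```text
time_s: 4.7
eef_pos: [0.6108, 0.1645, 0.1318]
eef_rot: [0.478, 0.522, 0.477, -0.521]
wrist_force: [-0.2, 1.3, 3.2]
opening: 0.002
```

Emit:
step_arm --pt "1 0 0 0 0 0 255" --pt "2 0 0 0 0 0 255" --pt "2 0 0 0 0 0 255"

```text
time_s: 5.08
eef_pos: [0.6106, 0.164, 0.1294]
eef_rot: [0.478, 0.522, 0.477, -0.521]
wrist_force: [2.2, 0.9, 4.4]
opening: -0.002
```

Emit:
step_arm --pt "1 0 0 0 0 0 255" --pt "2 0 0 0 0 0 255" --pt "2 0 0 0 0 0 255"

```text
time_s: 5.45
eef_pos: [0.6106, 0.1641, 0.1279]
eef_rot: [0.478, 0.522, 0.477, -0.521]
wrist_force: [-0.9, 0.1, 7.7]
opening: -0.001
```

Emit:
step_arm --pt "0.5 0 0 0 0 0 255" --pt "1 0 0 0 0 0 255" --pt "1 0 0 0 0 0 255"

```text
time_s: 5.82
eef_pos: [0.6107, 0.1641, 0.1278]
eef_rot: [0.478, 0.522, 0.477, -0.521]
wrist_force: [-1.9, -0.4, 12.1]
opening: 0.002
```

The force climbs with no further motion, so the tube is at its stop. I'll back off and plan the grasp.

Emit:
step_arm --pt "-30 0 0 0 0 0 255" --pt "-80 0 10 0 0 0 200" --pt "-100 0 60 0 0 0 100" --pt "-100 0 100 0 0 0 60" --pt "-100 0 100 0 0 0 60" --pt "-100 0 100 0 0 0 60"

```text
time_s: 6.58
eef_pos: [0.6007, 0.0647, 0.2252]
eef_rot: [-0.477, -0.521, -0.478, 0.522]
wrist_force: [0.6, -1.6, 0.4]
opening: 0.766
```

```bash
python3 - <<'E'
from h import *
d,u=tilt(.52); r=tool(-u,n)
go(tp(.52,.08,-.036)+.07*u,r); go(tp(.52,.08,-.036),r)
a,D=shot('side','s2'); print(proj('side',[tp(.52,.05,-.02),tp(.52,.115,-.026),tp(.52,.085,-.026),tp(.52,.08,-.036)]).round().tolist(),ctrl.get_obs()['opening'])
cv2.imwrite('pics/c2.png',cv2.resize(a[170:300,300:420],(720,600)[:2] if 0 else (552,598),interpolation=3)[:,:,::-1])
E
```

```text
t 6.575 pos [0.6007 0.0647 0.2252] F [ 0.6 -1.6  0.4] q6 -0.0
 move mm [ 90.4   0.9 -59.4] deg [ 0.2 29.8  0.2] target [0.6067 0.1238 0.1348]
t 6.575 pos [0.6007 0.0647 0.2252] F [ 0.6 -1.6  0.4] q6 -0.0
 move mm [151.2   1.1 -94.2] deg [ 0.2 29.8  0.2] target [0.6099 0.1585 0.074 ]
[[355.0, 234.0], [354.0, 260.0], [354.0, 248.0], [354.0, 249.0]] 0.7573845678511312
```

View pics/c2.png

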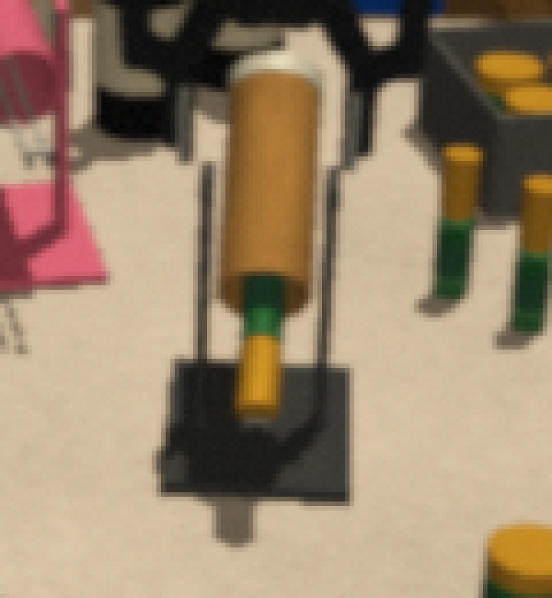

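The tube is fully tipped, and the bottle lies on the cradle with its gold cap at crop (259,375) and green glass at (264,305). I'll check the lateral position and the tilt from the side depth.

```bash
python3 - <<'E'
from h import *
t=np.load('s2.npz'); im,d=t['im'],t['d']; C=cloud('side',d)
hsv=cv2.cvtColor(im,cv2.COLOR_RGB2HSV).astype(int); H,S,V=[hsv[...,i] for i in range(3)]
print(cam('side')[0])
for nm,(y0,y1),lo,hi in (('cap',(242,261),15,28),('glass',(229,243),40,90),('tube',(190,228),8,20)):
    m=np.zeros_like(H,bool); m[y0:y1,340:372]=1; m&=(H>=lo)&(H<=hi)&(S>90)
    v,u=np.nonzero(m); P=C[m]; print(nm,len(P),u.min(),u.max(),v.min(),v.max(),'med',np.median(P,0).round(4),'xr',np.percentile(P[:,0],[2,98]).round(4))
    for y in range(y0,y1,4):
        k=v==y
        if k.any():
            Q=P[k]; c=Q[np.argsort(Q[:,0])[len(Q)//4:-len(Q)//4 or None]]; c=c if len(c) else Q; e=(Q[:,:3].min(0)+Q.max(0))/2
            rel=np.median(c,0)-hinge; dd,uu=tilt(.52); print(y,u[k].min(),u[k].max(),np.median(c,0).round(4),'a,n,u mm',(1000*np.array([rel@dd,(e-hinge)@n,rel@uu])).round(1))
E
```

```text
[[532.00430023   0.         321.87591622]
 [  0.         532.00430023 244.55255512]
 [  0.           0.           1.        ]]
cap 195 350 361 243 260 med [0.611  0.1342 0.0802] xr [0.6001 0.6365]
246 352 361 [0.6118 0.1447 0.0892] a,n,u mm [ 84.2   5.4 -16.1]
250 351 361 [0.6103 0.1338 0.0849] a,n,u mm [ 95.9   4.7 -14.4]
254 350 361 [0.6098 0.1238 0.0802] a,n,u mm [106.9   5.  -13.5]
258 350 361 [0.61   0.1188 0.0726] a,n,u mm [115.    5.4 -17.6]
glass 102 353 361 230 242 med [0.6147 0.1668 0.1039] xr [0.6055 0.6252]
233 353 361 [0.6142 0.1739 0.1073] a,n,u mm [ 49.8   4.3 -14.9]
237 353 361 [0.6137 0.1638 0.1023] a,n,u mm [ 61.1   4.8 -14.3]
241 353 360 [0.6135 0.1561 0.0959] a,n,u mm [ 70.9   4.1 -16. ]
tube 768 348 369 190 227 med [0.6193 0.216  0.1497] xr [0.596  0.6479]
190 350 369 [0.6238 0.2578 0.1791] a,n,u mm [-59.2   5.9   5.4]
194 349 369 [0.621  0.2492 0.1725] a,n,u mm [-48.2   8.1   4.1]
198 350 368 [0.6205 0.2376 0.1674] a,n,u mm [-35.6   5.6   5.4]
202 349 368 [0.6201 0.2271 0.1618] a,n,u mm [-23.7   4.9   5.8]
206 349 368 [0.6198 0.2173 0.1561] a,n,u mm [-12.4   5.2   5.6]
210 349 368 [0.6193 0.2088 0.1497] a,n,u mm [-1.9  5.9  4.4]
214 349 368 [0.6191 0.1986 0.1444] a,n,u mm [9.6 8.6 4.8]
218 348 368 [0.616  0.1866 0.14  ] a,n,u mm [22.4  7.9  7. ]
222 348 367 [0.6158 0.1788 0.1336] a,n,u mm [32.4  4.8  5.4]
226 348 367 [0.6155 0.1705 0.1275] a,n,u mm [42.5  5.2  4.2]
```

Tilt and heights match the full 30° (cap at 115 mm from the hinge). The lateral bias is mostly the side camera's, because the fingers showed the same offset. Going to the pregrasp.

Emit:
step_arm --pt "20 1 0 0 10 0 100" --pt "50 2 -20 0 20 0 100" --pt "80 2.5 -40 0 29.8 0 100" --pt "90 2.5 -59 0 29.8 0 100" --pt "90 2.5 -59 0 29.8 0 100" --pt "90 2.5 -59 0 29.8 0 100" --pt "90 2.5 -59 0 29.8 0 100"

```text
time_s: 7.5
eef_pos: [0.6101, 0.1234, 0.1381]
eef_rot: [0.34, 0.638, 0.584, -0.369]
wrist_force: [-0.7, -0.9, -0.0]
opening: 0.607
```

```bash
python3 - <<'E'
from h import *
d,u=tilt(.52); r=tool(-u,n)
go(tp(.52,.08,-.036)+.0015*n,r)
a,D=shot('side','s3'); o=ctrl.get_obs(); print(o['opening'],proj('side',[o['eef_pos']]).round(1))
cv2.imwrite('pics/c3.png',cv2.resize(a[170:300,300:420],(552,598),interpolation=3)[:,:,::-1])
E
```

```text
t 7.5 pos [0.6101 0.1234 0.1381] F [-0.7 -0.9 -0. ] q6 -0.38
 move mm [72.9 -2.   1.5] deg [ 0.4  0.1 -0. ] target [0.6114 0.1583 0.074 ]
0.6130463996281024 [[356.6 231.8]]
```

View pics/c3.png

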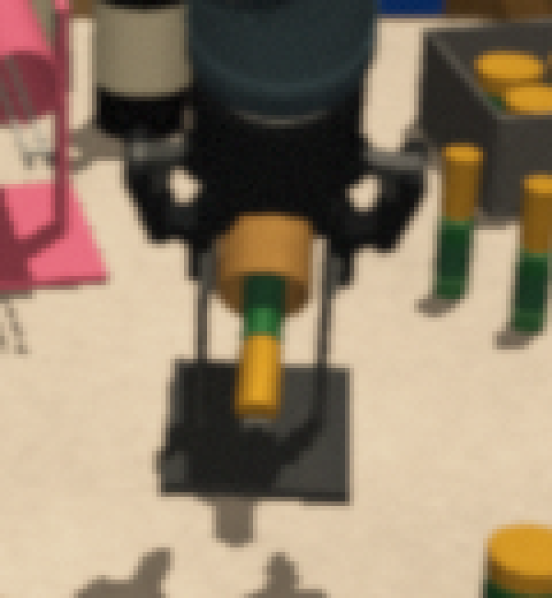

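The fingers straddle the bottle line, with tips at crop y≈280. The finger midpoint is about 271 and the bottle about 262, so I'll shift slightly −y on the way down.

Emit:
step_arm --pt "15 -4 1.5 0 0 0 100" --pt "30 -4 1.5 0 0 0 100" --pt "45 -4 1.5 0 0 0 100" --pt "55 -4 1.5 0 0 0 100" --pt "63 -4 1.5 0 0 0 100" --pt "68 -4 1.5 0 0 0 100" --pt "71 -4 1.5 0 0 0 100" --pt "71 -4 1.5 0 0 0 100" --pt "71 -4 1.5 0 0 0 100"

```text
time_s: 8.68
eef_pos: [0.6084, 0.1571, 0.0743]
eef_rot: [0.339, 0.638, 0.584, -0.37]
wrist_force: [0.3, -0.4, 0.7]
opening: 0.611
```

```bash
python3 - <<'E'
from h import *
d,u=tilt(.52); r=tool(-u,n)
go(tp(.52,.08,-.036),r)
a,D=shot('side','s4')
cv2.imwrite('pics/c4.png',cv2.resize(a[190:300,300:420],(654,600),interpolation=3)[:,:,::-1])
E
```

```text
t 8.675 pos [0.6084 0.1571 0.0743] F [ 0.3 -0.4  0.7] q6 -0.4
 move mm [ 1.   1.3 -1.2] deg [ 0.2 -0.   0.1] target [0.6099 0.1585 0.074 ]
```

View pics/c4.png

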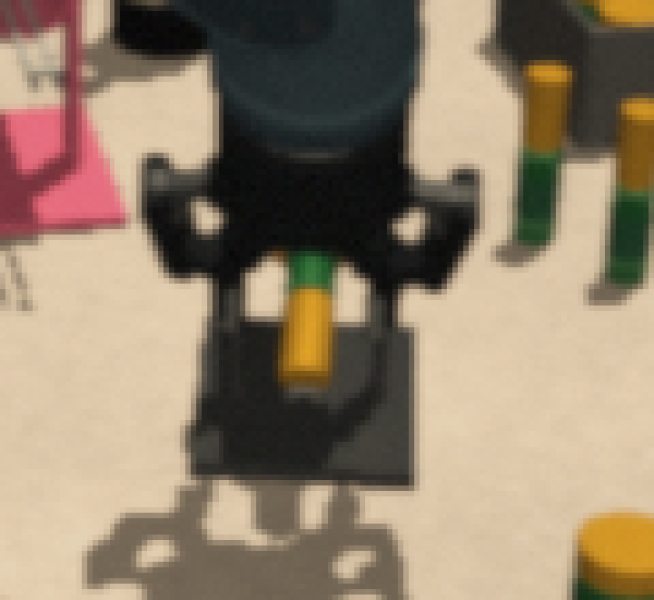

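The bottle at (309,330) sits midway between the fingers. Closing.

Emit:
step_arm --pt "0 0 0 0 0 0 140" --pt "0 0 0 0 0 0 180" --pt "0 0 0 0 0 0 255" --pt "0 0 0 0 0 0 255" --pt "0 0 0 0 0 0 255" --pt "0 0 0 0 0 0 255" --pt "0 0 0 0 0 0 255" --pt "0 0 0 0 0 0 255"

```text
time_s: 9.72
eef_pos: [0.6085, 0.1571, 0.0742]
eef_rot: [0.339, 0.638, 0.584, -0.37]
wrist_force: [0.9, -2.4, 4.1]
opening: 0.231
```

Emit:
step_arm --pt "-2 0 0 0 0 0 255" --pt "-4 0 0 0 0 0 255" --pt "-6 0 0 0 0 0 255" --pt "-8 0 0 0 0 0 255" --pt "-10 0 0 0 0 0 255" --pt "-12 0 0 0 0 0 255" --pt "-12 0 0 0 0 0 255"

```text
time_s: 10.6
eef_pos: [0.6078, 0.1512, 0.0846]
eef_rot: [0.339, 0.638, 0.584, -0.37]
wrist_force: [-0.0, -0.7, -0.7]
opening: 0.231
```

Emit:
step_arm --pt "0 0 6 0 0 0 255" --pt "0 0 14 0 0 0 255" --pt "0 0 22 0 0 0 255" --pt "0 0 30 0 0 0 255" --pt "0 0 40 0 0 0 255" --pt "0 0 50 0 0 0 255" --pt "0 0 55 0 0 0 255" --pt "-20 0 65 0 0 0 255" --pt "-40 0 65 0 0 0 255" --pt "-60 0 65 0 0 0 255"

```text
time_s: 11.85
eef_pos: [0.6006, 0.0643, 0.1062]
eef_rot: [0.339, 0.638, 0.584, -0.37]
wrist_force: [0.7, -0.2, -0.7]
opening: 0.233
```

Emit:
step_arm --pt "-20 0 0 0 0 0 255" --pt "-40 0 0 0 0 0 255" --pt "-50 0 0 0 -10 0 255" --pt "-50 0 0 0 -20 0 255" --pt "-50 0 0 0 -29.8 0 255" --pt "-50 0 0 0 -29.8 0 255" --pt "-50 0 0 0 -29.8 0 255"

```text
time_s: 12.72
eef_pos: [0.5976, 0.0407, 0.1476]
eef_rot: [0.477, 0.522, 0.478, -0.521]
wrist_force: [0.1, -0.2, -0.1]
opening: 0.233
```

```bash
python3 - <<'E'
from h import *
tc=np.array([.4662,-.0688,0]); ld=np.array([39.25,-154.6,0]); ld/=np.linalg.norm(ld)
r=tool(-Z,np.cross(Z,ld))
# bottle centre is ~11mm behind grasp (cap ahead): grasp offset forward
go(tc+.011*ld+[0,0,.12],r)
a,D=shot('side','s5')
cv2.imwrite('pics/c5.png',cv2.resize(a[130:370,230:430],(500,600),interpolation=3)[:,:,::-1])
E
```

```text
t 12.725 pos [0.5976 0.0407 0.1476] F [ 0.1 -0.2 -0.1] q6 -0.04
 move mm [  27.3 -117.6  131. ] deg [-19.3  -0.1   0. ] target [ 0.4689 -0.0795  0.12  ]
```

View pics/c5.png

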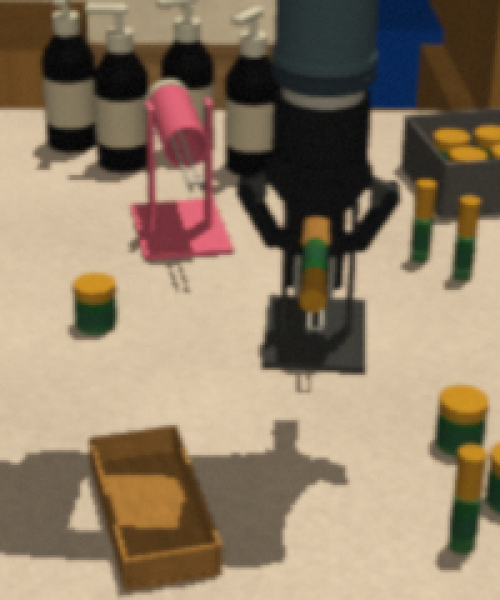

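The bottle is held and clear, and the long tray is at crop (155,510). Moving above it.

Emit:
step_arm --pt "0 -29 33 -5 0 0 255" --pt "0 -58 66 -10 0 0 255" --pt "10 -88 98 -15 0 0 255" --pt "25 -117.5 131 -19.3 0 0 255" --pt "50 -117.5 131 -19.3 0 0 255" --pt "60 -117.5 131 -19.3 0 0 255" --pt "60 -117.5 131 -19.3 0 0 255" --pt "60 -117.5 131 -19.3 0 0 255"

```text
time_s: 13.78
eef_pos: [0.47, -0.0797, 0.0882]
eef_rot: [0.558, 0.434, 0.558, -0.434]
wrist_force: [0.1, -0.6, -0.3]
opening: 0.236
```

```bash
python3 - <<'E'
from h import *
tc=np.array([.4662,-.0688,0]); ld=np.array([39.25,-154.6,0]); ld/=np.linalg.norm(ld); nn=np.cross(Z,ld)
go(tc+.011*ld+[0,0,.0065],tool(-Z,nn))
im,D=shot('side','s6'); C=cloud('side',D); o=ctrl.get_obs()
hsv=cv2.cvtColor(im,cv2.COLOR_RGB2HSV).astype(int); rel=C-o['eef_pos']
m=(hsv[...,1]>80)&(abs(rel@ld)<.08)&(abs(rel@nn)<.02)&(C[...,2]>.06)&(C[...,2]<.125)
m&=((hsv[...,0]>10)&(hsv[...,0]<95)); P=rel[m]; a=P@ld; print(len(P),a.min(),a.max())
for s in np.arange(-.06,.07,.01):
    k=(a>=s)&(a<s+.01)
    if k.sum()>3: print(round(s,3),k.sum(),(1000*np.percentile(P[k]@Z,[10,50,90])).round(1),(1000*np.percentile(P[k]@nn,[5,95])).round(1))
cv2.imwrite('pics/c6.png',cv2.resize(im[190:390,220:390],(510,600),interpolation=3)[:,:,::-1])
E
```

```text
t 13.775 pos [ 0.47   -0.0797  0.0882] F [ 0.1 -0.6 -0.3] q6 -0.67
 move mm [81.7 -1.1 -0.5] deg [ 0.   0.  -0.1] target [ 0.4689 -0.0795  0.0065]
318 -0.052912327243367294 0.037713604743632514
-0.05 9 [18.3 19.9 22.3] [ 3.3 10.1]
-0.04 16 [20.7 21.8 22.9] [-0.5  8.4]
-0.03 17 [19.1 22.  23.4] [-2.5  9.9]
-0.02 19 [19.6 21.5 22.8] [-1.4  9.2]
-0.01 32 [18.4 21.3 22.8] [-4.3 11.4]
0.0 44 [15.1 20.1 23.5] [-17.9  12. ]
0.01 45 [ 7.3 19.8 22.7] [-8.5 14.8]
0.02 35 [15.8 20.7 22.7] [-8.2 10.2]
0.03 99 [ 5.4 13.4 21.2] [-7. 10.]
```

View pics/c6.png

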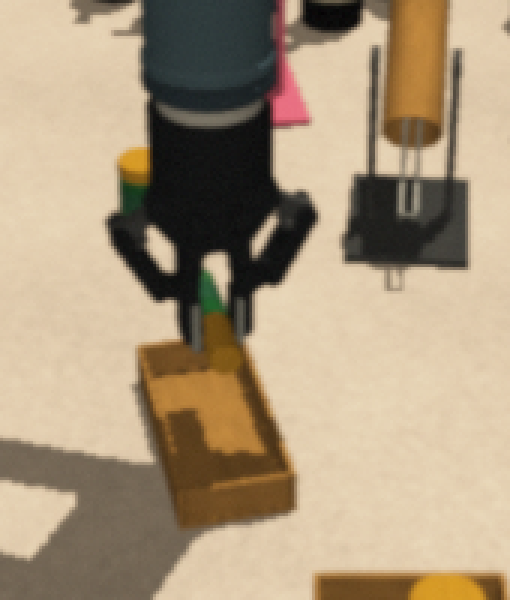

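The bottle is level, with its underside about at TCP height, and it is in line with the tray. Lowering.

Emit:
step_arm --pt "20 -1 0 0 0 0 255" --pt "40 -1 0 0 0 0 255" --pt "55 -1 0 0 0 0 255" --pt "65 -1 0 0 0 0 255" --pt "72 -1 0 0 0 0 255" --pt "77 -1 0 0 0 0 255" --pt "80 -1 0 0 0 0 255" --pt "81 -1 0 0 0 0 255" --pt "81 -1 0 0 0 0 255"

```text
time_s: 14.95
eef_pos: [0.4684, -0.0798, 0.0067]
eef_rot: [0.558, 0.434, 0.558, -0.434]
wrist_force: [-0.8, 0.0, -0.6]
opening: 0.236
```

Emit:
step_arm --pt "0.5 0 0 0 0 0 255" --pt "1 0 0 0 0 0 255" --pt "1 0 0 0 0 0 255"

```text
time_s: 15.32
eef_pos: [0.4683, -0.0797, 0.0055]
eef_rot: [0.558, 0.434, 0.558, -0.434]
wrist_force: [1.1, 0.5, -0.1]
opening: 0.234
```

Emit:
step_arm --pt "0.5 0 0 0 0 0 255" --pt "1 0 0 0 0 0 255" --pt "1 0 0 0 0 0 255"

```text
time_s: 15.7
eef_pos: [0.4684, -0.0797, 0.0049]
eef_rot: [0.558, 0.434, 0.558, -0.434]
wrist_force: [-1.6, 0.4, 5.3]
opening: 0.234
```

Emit:
step_arm --pt "0.5 0 0 0 0 0 255" --pt "1 0 0 0 0 0 255" --pt "1 0 0 0 0 0 255"

```text
time_s: 16.08
eef_pos: [0.4684, -0.0798, 0.0048]
eef_rot: [0.558, 0.434, 0.558, -0.434]
wrist_force: [-6.2, 2.3, 17.8]
opening: 0.232
```

Contact with the floor. I'll relieve the load, then release slowly and only narrowly, so the fingers stay inside the tray.

Emit:
step_arm --pt "-1 0 0 0 0 0 255" --pt "-1.5 0 0 0 0 0 255" --pt "-1.5 0 0 0 0 0 192" --pt "-1.5 0 0 0 0 0 187" --pt "-1.5 0 0 0 0 0 182" --pt "-1.5 0 0 0 0 0 176" --pt "-1.5 0 0 0 0 0 170" --pt "-1.5 0 0 0 0 0 170" --pt "-1.5 0 0 0 0 0 170"

```text
time_s: 17.2
eef_pos: [0.4683, -0.0797, 0.005]
eef_rot: [0.558, 0.434, 0.558, -0.434]
wrist_force: [-0.4, -0.2, -1.1]
opening: 0.334
```

Emit:
step_arm --pt "-4 0 0 0 0 0 170" --pt "-10 0 0 0 0 0 170" --pt "-20 0 0 0 0 0 170" --pt "-40 0 0 0 0 0 170" --pt "-80 0 0 0 0 0 170" --pt "-130 0 0 0 0 0 170" --pt "-170 0 0 0 0 0 150" --pt "-170 0 60 0 0 0 150" --pt "-170 0 120 0 0 0 150" --pt "-170 0 180 0 0 0 150"

```text
time_s: 18.45
eef_pos: [0.5131, -0.256, 0.1763]
eef_rot: [0.559, 0.434, 0.558, -0.434]
wrist_force: [0.7, 0.3, 0.4]
opening: 0.415
```

Emit:
step_arm --pt "0 0 60 0 0 0 150" --pt "0 0 100 0 0 0 150" --pt "0 0 100 0 0 0 150" --pt "0 0 100 0 0 0 150"

```text
time_s: 18.95
eef_pos: [0.5369, -0.3504, 0.175]
eef_rot: [0.558, 0.434, 0.558, -0.434]
wrist_force: [-0.9, -0.3, 0.3]
opening: 0.412
```

```bash
python3 - <<'E'
from h import *
a,_=shot('side','s7'); b,Db=shot('top','t7'); o=ctrl.get_obs(); print(o['time_s'],o['eef_pos'],o['wrist_force'],np.abs(o['dq']).max())
C=cloud('top',Db); s=C[265:310,355:440].reshape(-1,3); hsv=cv2.cvtColor(b,cv2.COLOR_RGB2HSV)[265:310,355:440].reshape(-1,3)
m=(hsv[:,0]>38)&(hsv[:,0]<95)&(hsv[:,1]>80); print('green',m.sum(),np.median(s[m],0),np.percentile(s[m][:,2],90) if m.any() else '')
cv2.imwrite('pics/c7.png',np.hstack([cv2.resize(a[170:390,230:410],(400,489),interpolation=3),cv2.resize(b[160:330,190:450][:, :],(400,262),interpolation=3) if 0 else cv2.resize(b[170:330,310:441],(400,489),interpolation=3)])[:,:,::-1])
E
```

```text
19.05 [ 0.53716069 -0.34976319  0.17522781] [-0.17396028 -0.13623374  0.65063332] 0.00562623504519239
green 253 [ 0.46026091 -0.04610347  0.02398552] 0.02724923264560224
```

View pics/c7.png

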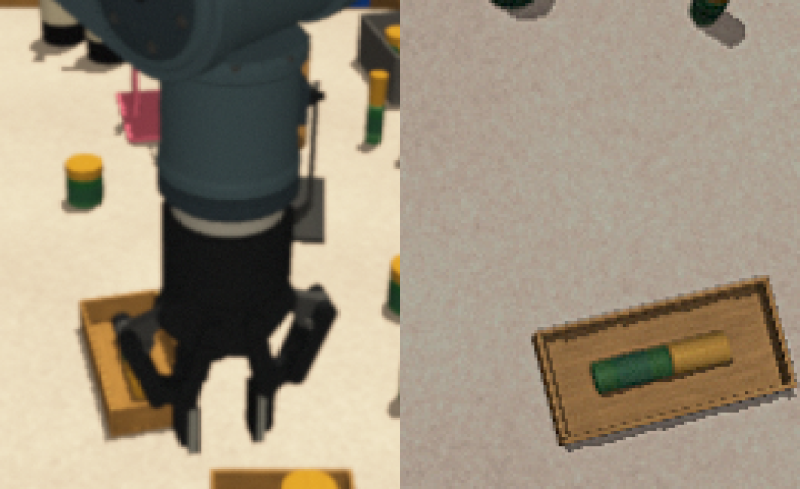

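The bottle lies flat in the long tray, right half at (660,362), and the gripper is clear. One last numeric check that the tube is still tipped, then hand in.

```bash
python3 - <<'E'
from h import *
t=np.load('t7.npz'); C=cloud('top',t['d']); hsv=cv2.cvtColor(t['im'],cv2.COLOR_RGB2HSV).astype(int)
rel=C-hinge; a=rel@ax; m=(abs(rel@n)<.006)&(a>-.06)&(a<.045)&(hsv[...,0]<22)&(hsv[...,1]>100)&(C[...,2]>.08)
print(m.sum(),'tilt rad',-np.arctan(np.polyfit(a[m],rel[...,2][m],1)[0]))
print(ctrl.hand_in())
E
```

```text
409 tilt rad 0.5247866305263584
the job is handed in; nothing more can be done
None
```

The job is done and handed in at about 19 s of the 45 s allowed. I tipped the brown tube to its stop, and the bottle slid out onto the cradle. I gripped it by its exposed end, lifted it over the stop, drew it out, and laid it in the long narrow tray.

**Last checks:**
- **Tube:** the tilt measured 0.525 rad, which is the 0.52 stop.
- **Bottle:** it lies flat along the tray. The 90th-percentile height on its green part was 27 mm, against the 26 mm expected for a bottle lying on the tray floor.
- **Gripper:** it is clear and touching nothing.
- **Laying down:** the highest wrist force I read was about 18 N, when I pushed about 1 mm too far at floor contact. I took that load off before opening the fingers.

**One disagreement:** the side and top cameras differed by about 4–5 mm sideways on the tube and bottle. I settled it by centring the fingers on the bottle in the side view before closing. No check failed.

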